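Load the van carrier with sorted parts cases

TASK

Load the van's stock carrier: gather all the blue and orange parts cases into two neat flat piles, blue cases on the blue mat and orange cases on the orange mat, each case lying flat (either face up), centred over its mat and square with it (any quarter turn will do); cases already in the carrier may be in the wrong bay and lie crooked, so move or straighten them. When both piles are complete, with the yellow gate still leaning out, swing the gate fully upright. Leave the grey case and the other things on the bench where they are.

Things in the scene. Friction and masses are not known exactly. Their poses are not given: they have to be found in the camera images.
- blue_1: Pocket parts case, a closed rigid flat square box 66 x 66 x 18 mm high, 0.12 kg (0.7 to 1.3 times that), blue plastic with a black seam and two small windows in the lid; origin at the centre of its underside, z up out of the lid. Always present; it starts lying crooked in one of the two bays of the carrier, perhaps the wrong one.
- blue_2: Pocket parts case, a closed rigid flat square box 66 x 66 x 18 mm high, 0.12 kg (0.7 to 1.3 times that), blue plastic with a black seam and two small windows in the lid; origin at the centre of its underside, z up out of the lid. Starts flat on the bench left or right of the carrier; may be absent (None).
- blue_3: Pocket parts case, a closed rigid flat square box 66 x 66 x 18 mm high, 0.12 kg (0.7 to 1.3 times that), blue plastic with a black seam and two small windows in the lid; origin at the centre of its underside, z up out of the lid. Starts flat on the bench left or right of the carrier; may be absent (None).
- blue_4: Pocket parts case, a closed rigid flat square box 66 x 66 x 18 mm high, 0.12 kg (0.7 to 1.3 times that), blue plastic with a black seam and two small windows in the lid; origin at the centre of its underside, z up out of the lid. Starts flat on the bench left or right of the carrier; may be absent (None).
- orange_1: Pocket parts case, a closed rigid flat square box 66 x 66 x 18 mm high, 0.12 kg (0.7 to 1.3 times that), orange plastic with a black seam and two small windows in the lid; origin at the centre of its underside, z up out of the lid. Always present; it starts lying crooked in one of the two bays of the carrier, perhaps the wrong one.
- orange_2: Pocket parts case, a closed rigid flat square box 66 x 66 x 18 mm high, 0.12 kg (0.7 to 1.3 times that), orange plastic with a black seam and two small windows in the lid; origin at the centre of its underside, z up out of the lid. Starts flat on the bench left or right of the carrier; may be absent (None).
- orange_3: Pocket parts case, a closed rigid flat square box 66 x 66 x 18 mm high, 0.12 kg (0.7 to 1.3 times that), orange plastic with a black seam and two small windows in the lid; origin at the centre of its underside, z up out of the lid. Starts flat on the bench left or right of the carrier; may be absent (None).
- grey_case: Grey case of the same size and make as the others, on the bench among them; not part of the load, stays where it is. Origin at the centre of its underside.
- carrier: Fixed aluminium van stock carrier: a base plate 160 (its x) x 300 (its y) x 12 mm; origin at the centre of its underside, its -x side (with the gate) faces the robot. Two bays side by side at y = +75 and -75 mm, each with a coloured mat at x = 0. Along the far edge (x = +77 mm) a low rail whose top is 24 mm above the bench.
- mat_blue: Blue rubber mat fixed in one of the carrier's bays (left or right changes), 84 x 84 x 4 mm (axes as the carrier's); 9 mm of it shows all round a well-placed case. Origin at the centre of its underside, 12 mm above the bench, so its top is 16 mm above the bench.
- mat_orange: Orange rubber mat fixed in one of the carrier's bays (left or right changes), 84 x 84 x 4 mm (axes as the carrier's); 9 mm of it shows all round a well-placed case. Origin at the centre of its underside, 12 mm above the bench, so its top is 16 mm above the bench.
- gate (a joint): Yellow front gate, a panel 280 mm wide, 5 mm thick, with a steel bar along its top: 0 rad = upright (closed, against its stop), growing as it leans out to the robot, up to 1.0. Hinge axis parallel to the carrier's y at x = -76 mm, 14 mm above the bench. A stiff hinge (0.06 N m) holds it where it is left; 1 to 2 N on the bar moves it. Starts at 0.35 to 0.7 rad.
- gate_bar (a point): Middle of the round steel bar along the top of the yellow gate, on the bar's axis: 10 mm diameter, 55 mm from the gate's hinge axis.
- tape: Yellow tape measure 70 x 36 x 60 mm high standing on the bench; bystander. Origin: centre of underside.
- coupling: Copper pipe coupling, an upright ring 36 mm in diameter and 36 mm high; bystander. Origin: centre of underside.
- driver: Screwdriver lying on the bench; bystander.
- spool: Small wire spool, 90 mm in diameter, 60 mm high, standing behind the carrier; bystander. Origin: centre of underside.
- jar: Jar 60 mm in diameter, 70 mm high; bystander. Origin: centre of underside.
- elbow: Copper pipe elbow standing on the bench, about 55 mm high; bystander. Origin: centre of underside.
Mind the look-alikes: they are no part of the job. What is shaped like the blue_3 but turquoise is not meant.

How it is judged:
By the outcome, as a careful person would: the job done as asked, in the order asked, and still so for the second after the job is handed in, with the robot touching nothing.
Of blue_2, orange_2, blue_3, orange_3, blue_4 only 3 to 5 are there at a start; the rules pass over those that are not, and their reading is None.
At some moment in a run one of blue_1, blue_2, blue_3, blue_4, orange_1, orange_2, orange_3 may be knocked a few centimetres aside while the robot is not near it.
Once in a run the grip may slacken for a moment while it holds something.
It also fails if it takes over 210 s, if anything falls off the work surface, if the arm or the gripper's body presses on something with over 40 N, if the wrist force passes 120 N, or if a joint passes its speed limit or range.

ROBOT

A 6-joint arm with a two-finger parallel gripper is mounted at the origin on the work surface. World frame = base frame: x ahead of the robot, y to its left, z up, the work surface at z = 0. Lengths are in m, angles in degrees, forces in N, time in s.
With the tool pointing down it reaches from about 0.3 to 0.875 m from the base axis. Payload 6.4 kg.
Tool frame: the origin (TCP) lies at the very end of the fingers, on their centre line; the grasp point (between the pads) lies grasp_offset behind it (grasp_offset is the distance from the TCP to the grasp point, in m); y points along the fingers, x is the direction in which the jaws open and shut, and the axes are right-handed (so a half turn about y gives the same grasp; the last joint's range is limited). The gripper opens to 88 mm and grips with 3 to 60 N. Pads are 18 mm wide; open, the fingers measure 123 mm over their backs; the gripper's body (75 mm by 187 mm) begins 45 mm behind the grasp point.
Start: joints at [58.195, 10.359, 92.074, -0, 77.567, -11.82], TCP at [0.197, 0.54, 0.239] pointing down, gripper open.
Joint ranges: [-171.53, 171.53], [-51.25, 118.39], [17.06, 147.69], [-65.23, 245.23], [0, 150.52], [-178.68, 178.68]. Speed limits (degrees/s): [147.25, 147.25, 172.46, 180, 180, 180].

INTERFACE

Orientations are given as [roll, pitch, yaw] about the fixed x, y, z axes, in that order (R = Rz(yaw) Ry(pitch) Rx(roll)).
In Python, from cell import * gives the robot as it stands.
- The arm moves only by the shell command python3 -m jog 'ROWS' [FORCE]. ROWS is JSON, a list of rows, each a list of 5 numbers: the finger opening in mm, from 0 to 88.1, then the shift along the tool's x, y, z in mm, then the turn about the tool's y in rad. A call has 1 to 20 rows; each row is the pose to reach, as a shift and turn from the pose commanded when the call began, along the tool's axes at that moment; what a row does not reach only later rows make up. A row lasts 1/10 s, in which the tool goes at most 50 mm and 8.59 degrees, less where a joint would pass 70% of its speed; a pose out of reach is approached as far as the arm can. A call with a gripper value outside its range is refused whole. The fingers move at their own pace and stop on an object; FORCE is the grip in N (left out, the last holds). Time passes only in rows, so rows that repeat a pose let the fingers close. It gives the time, the measured TCP pose, the force and the opening at its end, in the units of the state.
- observe(): the state, without advancing time (a new reading comes with each control period).
- capture(name): name is "scene" or "side" or "wrist"; returns the picture (400x640x3 uint8, red, green, blue); there is no depth.
- camera_model(name): a dict with "mtx" (3x3 intrinsics, pixels), "cam_to_world" (4x4, takes a point from camera to world coordinates). Camera axes: x right, y up, looking along -z (the intrinsics and any distortion apply to the point x, -y, -z); pixel columns grow to the right and rows downward; lengths in m; the calibration is good to about 2 mm. The wrist camera is an equidistant fisheye: a pixel r from the principal point sees the ray r / f radians off the axis. A picture is of the moment at which its call begins: read the wrist's pose just before it. camera_model takes no time and is no camera call; for the wrist camera it gives the pose at the moment of the call.
- job_done(): hands the job in, once; it reports no verdict.
The state is a dict: "time_s": time; "q": joint angles; "qvel": joint speeds; "tau": joint torques, N m; "ee_pos": TCP position; "ee_rot": TCP orientation; "force": force on the tool from outside, world axes, zero at the start; "moment": the same for the moment, N m; "gripper_width": finger opening in m.
Only numpy, scipy, OpenCV 4.12 (cv2) and the standard library are available. Lean on these libraries where they do the work, as an engineer would, in place of code of your own. Each camera call takes 0.05 s, during which the arm holds its last target. There are 200 camera calls.

## Working session

There is one attempt and no reset: what is moved stays moved. The work goes in short steps, Python scripts to look and compute and a shell command to move; the robot and the scene stay as the last step left them, time stands still between calls to the robot, and variables do not carry over. Pictures are saved under pics/ and viewed, about 12 in all and at most 16, crops included, and the job is handed in when it is done.

```bash
ls; mkdir -p pics; python3 - <<'E'
from cell import *
import cv2, numpy as np
s=observe(); print({k:np.round(v,3).tolist() for k,v in s.items()})
try: print(grasp_offset)
except Exception as e: print(e)
for n in ("scene","side","wrist"):
    m=camera_model(n); print(n,{k:np.round(v,3).tolist() if not isinstance(v,str) else v for k,v in m.items()})
    cv2.imwrite(f"pics/{n}0.png",capture(n)[:,:,::-1])
E
```

```text
pics
{'time_s': 0.0, 'q': [58.195, 10.399, 92.13, -0.001, 77.568, -11.821], 'qvel': [-0.024, 0.021, 0.001, -0.059, 0.082, -0.026], 'tau': [0.0, -43.386, -34.185, 0.07, 0.039, -0.0], 'ee_pos': [0.196, 0.54, 0.238], 'ee_rot': [-89.981, 0.095, 70.016], 'force': [-0.078, -0.322, 0.033], 'moment': [-0.002, -0.021, -0.018], 'gripper_width': 0.088}
0.0187
scene {'mtx': [[467.821, 0.0, 323.011], [0.0, 467.821, 200.745], [0.0, 0.0, 1.0]], 'cam_to_world': [[-0.224, -0.821, 0.525, 1.332], [0.975, -0.185, 0.127, 0.214], [-0.008, 0.54, 0.842, 1.374], [0.0, 0.0, 0.0, 1.0]]}
side {'mtx': [[364.626, 0.0, 320.165], [0.0, 364.626, 199.68], [0.0, 0.0, 1.0]], 'cam_to_world': [[-0.984, 0.114, -0.138, 0.387], [-0.179, -0.678, 0.713, 0.832], [-0.012, 0.727, 0.687, 0.882], [0.0, 0.0, 0.0, 1.0]]}
wrist {'mtx': [[309.707, 0.0, 319.015], [0.0, 309.707, 191.734], [0.0, 0.0, 1.0]], 'cam_to_world': [[0.341, -0.906, -0.25, 0.133], [0.94, 0.328, 0.092, 0.563], [-0.002, -0.266, 0.964, 0.384], [0.0, 0.0, 0.0, 1.0]]}
```

View pics/scene0.png

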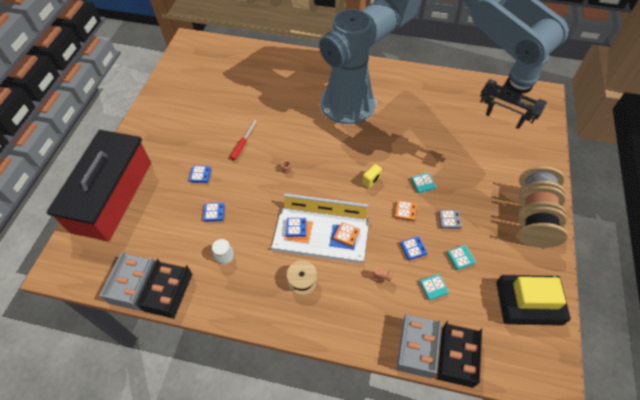

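View pics/side0.png

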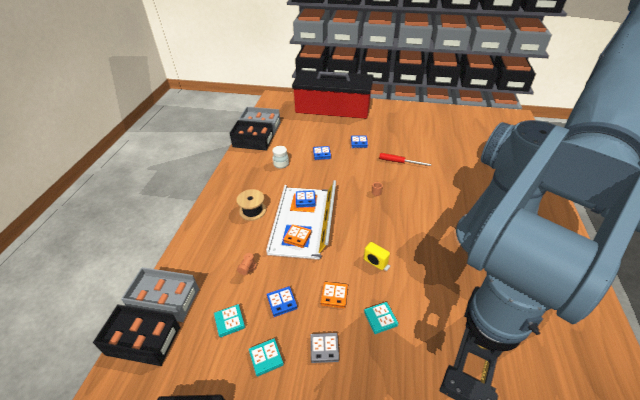

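Scene view: there are four blue cases: (200,174), (213,212), (413,247), and one on the orange mat at (296,227). There are two orange: (404,210) and one on the blue mat at (346,234). Grey is at (450,219), and the turquoise look-alikes are at (423,182), (460,257) and (434,286). I'll fit poses next.

```bash
cat > h.py <<'E'
from cell import *
import cv2, numpy as np
from scipy.optimize import minimize
def proj(P,m,fish):
    P=np.atleast_2d(P); T=np.linalg.inv(m["cam_to_world"]); c=P@T[:3,:3].T+T[:3,3]
    c=c*[1,-1,-1]; K=np.array(m["mtx"]); r=np.hypot(c[:,0],c[:,1])
    if fish: xy=c[:,:2]*(np.arctan2(r,c[:,2])/np.maximum(r,1e-9))[:,None]
    else: xy=c[:,:2]/c[:,2:]
    return xy*[K[0,0],K[1,1]]+K[:2,2]
def unproj(px,z,m,fish):
    px=np.atleast_2d(px).astype(float); K=np.array(m["mtx"]); n=(px-K[:2,2])/[K[0,0],K[1,1]]
    r=np.linalg.norm(n,axis=1,keepdims=True)
    d=np.hstack([n*np.sin(r)/np.maximum(r,1e-9),np.cos(r)]) if fish else np.hstack([n,np.ones_like(r)])
    d=(d*[1,-1,-1])@np.array(m["cam_to_world"])[:3,:3].T; o=np.array(m["cam_to_world"])[:3,3]
    return (o+d*((z-o[2])/d[:,2])[:,None])[:,:2]
def rect(x,y,a,w,h,z):
    c,s=np.cos(a),np.sin(a); return np.array([[x+c*u-s*v,y+s*u+c*v,z] for u,v in [(-w/2,-h/2),(w/2,-h/2),(w/2,h/2),(-w/2,h/2)]])
def mask(im,col):
    h=cv2.cvtColor(im,cv2.COLOR_RGB2HSV); H,S,V=cv2.split(h)
    b=((H>104)&(H<128)&(S>130)&(V>60)) if col=="blue" else ((H>4)&(H<14)&(S>190)&(V>170))
    return b.astype(np.uint8)
def fitbox(hull,z0,m,fish,w=.066,h=.066,ht=.018):
    """pose of a box from its outline hull in the image, maximising silhouette IoU (8x)"""
    o=hull.reshape(-1,2).min(0)-15; size=tuple(((hull.reshape(-1,2).max(0)-o+15)*6).astype(int)[::-1])
    A=cv2.fillPoly(np.zeros(size,np.uint8),[((hull.reshape(-1,2)-o)*6).astype(np.int32)],1)
    def cost(p):
        Q=np.vstack([rect(*p,w,h,z0),rect(*p,w,h,z0+ht)]); q=cv2.convexHull(((proj(Q,m,fish)-o)*6).astype(np.float32))
        B=cv2.fillPoly(np.zeros(size,np.uint8),[q.astype(np.int32)],1); return 1-(A&B).sum()/max((A|B).sum(),1)
    c=unproj(hull.reshape(-1,2).mean(0),z0+ht/2,m,fish)[0]
    best=min((minimize(cost,[*c,a],method="Nelder-Mead",options=dict(initial_simplex=[[*c,a],[c[0]+.01,c[1],a],[c[0],c[1]+.01,a],[*c,a+.25]],xatol=1e-4,fatol=1e-4)) for a in (0,.4,.8,1.2)),key=lambda r:r.fun)
    return best.x,best.fun
def cases(im,m,fish,col,z0=0.,amin=60,roi=None):
    k=mask(im,col); out=[]
    if roi: q=np.zeros_like(k); x,y,X,Y=roi; q[y:Y,x:X]=k[y:Y,x:X]; k=q
    k=cv2.morphologyEx(k,cv2.MORPH_CLOSE,np.ones((3,3)) if not fish else np.ones((7,7)))
    for c in cv2.findContours(k,cv2.RETR_EXTERNAL,cv2.CHAIN_APPROX_NONE)[0]:
        if cv2.contourArea(c)<amin: continue
        hl=cv2.convexHull(c); p,f=fitbox(hl,z0,m,fish); M=hl.reshape(-1,2).mean(0)
        a=(np.degrees(p[2])+45)%90-45
        out.append((p[0],p[1],a,f)); print(col,"px",M.round(0),"xy mm",(p[:2]*1e3).round(1),"yaw",round(a,1),"1-IoU",round(f,3))
    return out
def go(x,y,z,yaw):
    """row values from present pose to world mm target (tool down), yaw in deg of tool x, mod 180 nearest"""
    s=observe(); p=np.array(s["ee_pos"])*1e3; a=np.radians(s["ee_rot"][2]); d=np.array([x,y,z])-p
    t=(yaw-s["ee_rot"][2]+90)%180-90
    print("row dx %.1f dy %.1f dz %.1f turn %.3f"%(d[0]*np.cos(a)+d[1]*np.sin(a),-d[2],-d[0]*np.sin(a)+d[1]*np.cos(a),-np.radians(t)),"q6",round(s["q"][5],1))
E
python3 - <<'E'
from h import *
im=cv2.imread("pics/scene0.png")[:,:,::-1].copy(); m=camera_model("scene")
for c in ("blue","orange"): cases(im,m,0,c)
print(unproj([[286,197],[368,208],[366,259],[273,249]],.012,m,0)*1e3)
c=cv2.resize(im[160:310,180:480],(800,400),interpolation=cv2.INTER_CUBIC); cv2.imwrite("pics/c1.png",c[:,:,::-1])
E
```

```text
blue px [414. 247.] xy mm [592.2 331.8] yaw 24.6 1-IoU 0.256
blue px [341. 241.] xy mm [604.4  98.8] yaw 5.6 1-IoU 0.338
blue px [215. 213.] xy mm [ 606.5 -346. ] yaw 27.5 1-IoU 0.413
blue px [202. 176.] xy mm [ 461.4 -452.6] yaw 21.4 1-IoU 0.504
blue px [133.   8.] xy mm [ -396.2 -1089. ] yaw -1.3 1-IoU 0.695
[[ 494.87271308 -120.56157065]
 [ 476.72261161  165.47050487]
 [ 667.54588595  192.52132982]
 [ 698.86137963 -108.19839319]]
```

View pics/c1.png

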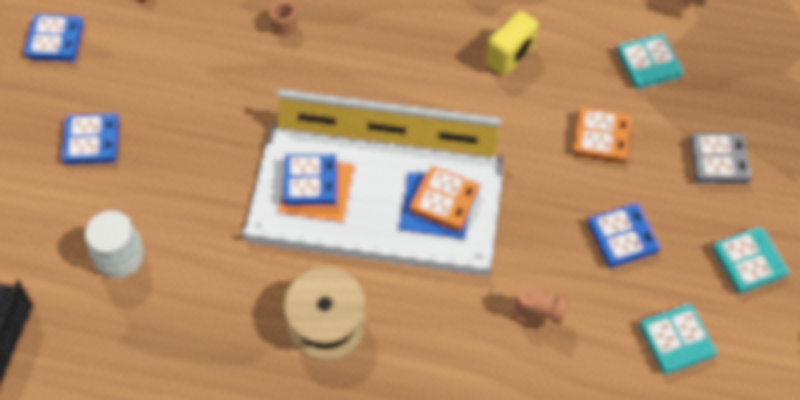

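```bash
python3 - <<'E'
from h import *
go(560,30,300,96)
E
```

```text
row dx -355.0 dy -62.0 dz -516.1 turn -0.453 q6 -11.8
```

```bash
R='-355,-62,-516,-0.453'; python3 -m jog '[[88,-355,-62,-516,-0.453],[88,-355,-62,-516,-0.453],[88,-355,-62,-516,-0.453],[88,-355,-62,-516,-0.453],[88,-355,-62,-516,-0.453],[88,-355,-62,-516,-0.453],[88,-355,-62,-516,-0.453],[88,-355,-62,-516,-0.453],[88,-355,-62,-516,-0.453],[88,-355,-62,-516,-0.453],[88,-355,-62,-516,-0.453],[88,-355,-62,-516,-0.453],[88,-355,-62,-516,-0.453],[88,-355,-62,-516,-0.453],[88,-355,-62,-516,-0.453],[88,-355,-62,-516,-0.453],[88,-355,-62,-516,-0.453],[88,-355,-62,-516,-0.453],[88,-355,-62,-516,-0.453],[88,-355,-62,-516,-0.453]]' 20
python3 - <<'E'
from h import *
import pickle
m=camera_model("wrist"); im=capture("wrist"); pickle.dump((m,im),open("w1.pkl","wb"))
for c in ("blue","orange"): cases(im,m,1,c,amin=150)
cv2.imwrite("pics/w1.png",cv2.resize(im[:,:,::-1],(800,500)))
E
```

```text
time_s: 2.15
ee_pos: [0.56, 0.0309, 0.3009]
ee_rot: [-90.0, 0.0, 96.0]
force: [0.3, -0.2, -0.1]
gripper_width: 0.0883
blue px [348. 212.] xy mm [671.6  92.1] yaw -17.9 1-IoU 0.708
blue px [500. 202.] xy mm [598.8 343. ] yaw 35.4 1-IoU 0.213
blue px [255. 188.] xy mm [618.1 -56.2] yaw 12.8 1-IoU 0.062
blue px [ 99. 170.] xy mm [ 609.2 -348.5] yaw 16.4 1-IoU 0.129
blue px [60. 84.] xy mm [ 468.3 -452.8] yaw 5.3 1-IoU 0.124
```

View pics/w1.png

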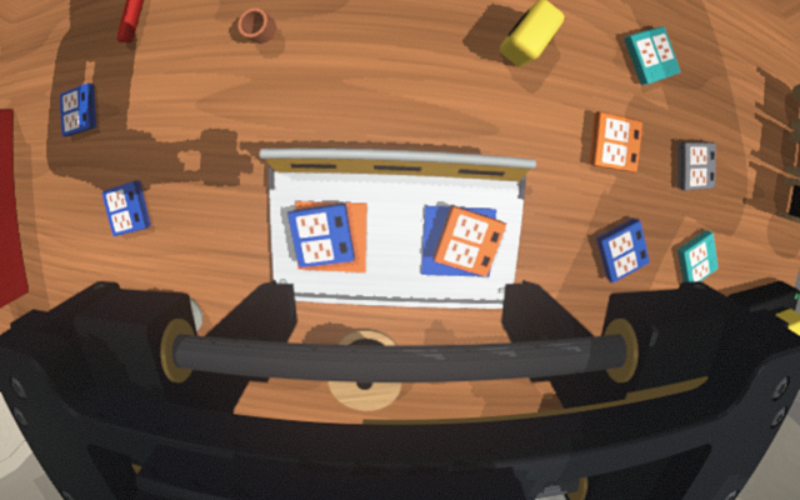

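The wrist view shows the whole scene. On the left are blue cases at (76,109) and (125,208). On the right are orange at (617,141) and blue at (624,250). In the carrier, blue sits on the orange mat at (322,235), and orange on the blue mat at (468,240).

```bash
python3 - <<'E'
from h import *
import pickle
m,im=pickle.load(open("w1.pkl","rb")); h=cv2.cvtColor(im,cv2.COLOR_RGB2HSV)
for n,p in dict(orTop=(602,122),orSide=(618,171),orMat=(355,265),orC=(440,262),wood=(560,200),wood2=(400,120),blT=(338,230),blS=(325,267),blMat=(430,265),bl2=(625,275),teal=(655,75),woodsh=(100,165)).items():
    x,y=int(p[0]/1.25),int(p[1]/1.25); print(n,h[y,x],im[y,x])
a=cv2.resize(im[100:260,190:450],None,fx=3,fy=3,interpolation=cv2.INTER_CUBIC); cv2.imwrite("pics/c2.png",a[:,:,::-1])
E
```

```text
orTop [ 13 181 247] [247 147  72]
orSide [ 12 146 162] [162 107  69]
orMat [ 11 164 240] [240 143  86]
orC [ 10 154 243] [243 145  96]
wood [ 13 138 187] [187 129  86]
wood2 [ 12 142 180] [180 121  80]
blT [112 155 210] [ 82 116 210]
blS [ 10 168 223] [223 125  76]
blMat [112 149 209] [ 87 119 209]
bl2 [118 106 163] [ 95  99 163]
teal [ 88 159 188] [ 71 188 182]
woodsh [ 12 143 107] [107  71  47]
```

View pics/c2.png

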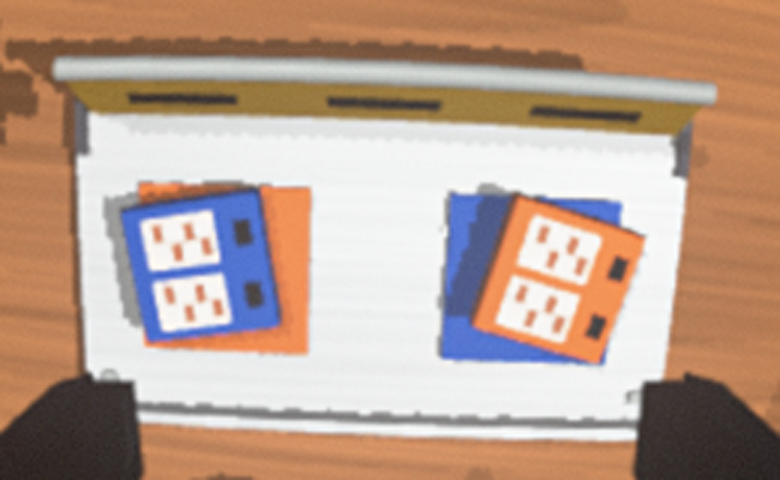

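```bash
cat >> h.py <<'E'
from scipy.optimize import least_squares
def fitpts(px,loc,z,m,fish,x0):
    """pose (x,y,a) with local xy points loc (m) at height z seen at px"""
    loc=np.array(loc,float)
    def P(p): c,s=np.cos(p[2]),np.sin(p[2]); return np.c_[loc@np.array([[c,s],[-s,c]])+p[:2],np.full(len(loc),z)]
    r=least_squares(lambda p:(proj(P(p),m,fish)-px).ravel(),x0)
    print("xy mm",(r.x[:2]*1e3).round(1),"yaw",np.degrees(r.x[2]).round(2),"rms px",np.sqrt((r.fun**2).mean()).round(2)); return r.x
Q=.033*np.array([[1,1],[1,-1],[-1,-1],[-1,1]])
def fitcase(px,z,m,fish):
    """px: 4 lid corners, any cyclic order"""
    w=unproj(px,z,m,fish); c=w.mean(0); d=w-c
    o=np.argsort(-np.arctan2(d[:,1],d[:,0])); px=np.array(px,float)[o]; d=d[o]; a=np.arctan2(d[0,1],d[0,0])-np.pi/4
    return fitpts(px,Q,z,m,fish,[*c,a])
E
python3 - <<'E'
from h import *
import pickle
m,im=pickle.load(open("w1.pkl","rb"))
C=lambda p:(np.array(p)+.5)/3-.5+[190,100]
h=.042;
print("carrier"); fitpts(C([(448,193),(439,358),(622,203),(312,187),(308,353),(137,182)]),[(-h,.075-h),(h,.075-h),(-h,.075+h),(-h,-.075+h),(h,-.075+h),(-h,-.075-h)],.016,m,1,[.6,.03,.1])
print("blue1"); fitcase(C([(120,210),(263,187),(283,326),(150,342)]),.034,m,1)
print("or1"); fitcase(C([(518,193),(645,237),(602,364),(473,327)]),.034,m,1)
T=[]
for x,y in [(60,88),(100,166),(494,113),(499,200)]:
    T.append(cv2.resize(im[y-30:y+30,x-40:x+40],(400,300),interpolation=cv2.INTER_CUBIC))
cv2.imwrite("pics/c3.png",np.vstack([np.hstack(T[:2]),np.hstack(T[2:])])[:,:,::-1])
E
```

```text
carrier
xy mm [611.2  30.2] yaw 3.61 rms px 0.43
blue1
xy mm [611.1 -51. ] yaw 103.78 rms px 0.52
or1
xy mm [600.1 115.8] yaw 79.39 rms px 0.49
```

View pics/c3.png

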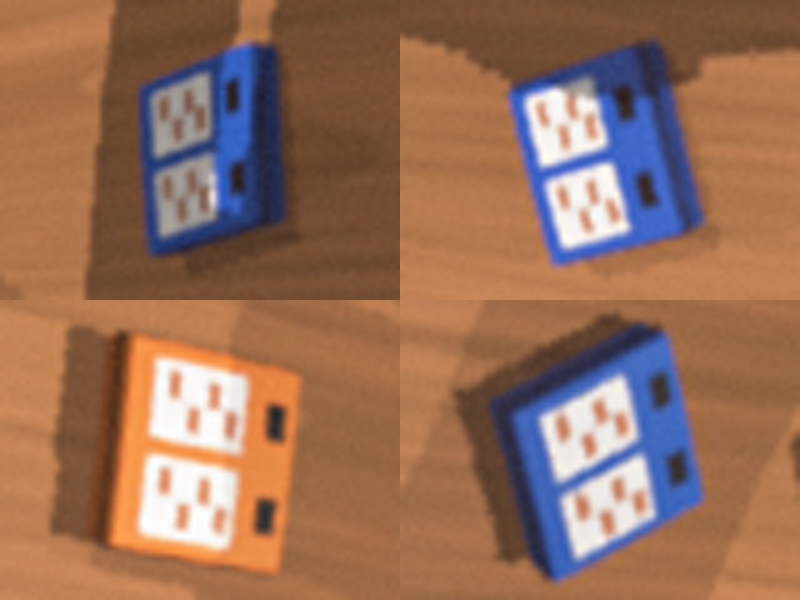

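```bash
python3 - <<'E'
from h import *
import pickle
m,im=pickle.load(open("w1.pkl","rb"))
def f(n,p,o,c):
    print(n); return fitcase((np.array(p)-o+.5)/5-.5+np.array(c)-[40,30],.018,m,1)
f("blueA",[(140,88),(253,45),(264,222),(150,255)],(0,0),(60,88))
f("blueB",[(512,92),(645,48),(684,232),(553,265)],(400,0),(100,166))
f("or2",[(130,335),(300,377),(278,572),(108,547)],(0,300),(494,113))
f("blueC",[(513,412),(662,332),(703,498),(553,578)],(400,300),(499,200))
go(600.1,115.8,120,79.4)
E
```

```text
blueA
xy mm [ 468.7 -445.9] yaw 99.46 rms px 0.43
blueB
xy mm [ 608.  -341.8] yaw 105.0 rms px 0.71
or2
xy mm [459.1 291.3] yaw 91.96 rms px 0.51
blueC
xy mm [594.3 334.7] yaw 121.51 rms px 0.73
row dx 80.3 dy 180.8 dz -48.8 turn 0.290 q6 -105.0
```

```bash
cat >> h.py <<'E'
def mask(im,col):
    H,S,V=[c.astype(int) for c in cv2.split(cv2.cvtColor(cv2.GaussianBlur(im,(3,3),0),cv2.COLOR_RGB2HSV))]
    return ((H>=104)&(H<=128)&(S>75)&(V>35)).astype(np.uint8) if col=="blue" else ((H>=5)&(H<=16)&(S>130)&(V>215)).astype(np.uint8)
def find(im,m,col,xy,z0=0.,R=70,fish=1):
    """case fit near world xy mm, other pixels cut away; orange: lid only"""
    k=mask(im,col); a=np.linspace(0,2*np.pi,60)
    c=proj(np.c_[xy[0]+R*np.cos(a),xy[1]+R*np.sin(a),0*a+z0*1e3+9]/1e3,m,fish)
    k&=cv2.fillPoly(np.zeros_like(k),[c.astype(np.int32)],1)
    k=cv2.morphologyEx(k,cv2.MORPH_OPEN,np.ones((2,2),np.uint8))
    k=cv2.morphologyEx(k,cv2.MORPH_CLOSE,np.ones((15,15),np.uint8))
    cs=cv2.findContours(k,cv2.RETR_EXTERNAL,cv2.CHAIN_APPROX_NONE)[0]
    if not cs: print(col,xy,"nothing"); return
    hl=cv2.convexHull(max(cs,key=cv2.contourArea))
    p,f=fitbox(hl,z0 if col=="blue" else z0+.018,m,fish,ht=.018 if col=="blue" else 0)
    print(col,(p[:2]*1e3).round(1),"yaw",round(np.degrees(p[2])%90,1),"1-IoU",round(f,3)); return p
E
python3 - <<'E'
from h import *
import pickle
m,im=pickle.load(open("w1.pkl","rb"))
find(im,m,"blue",(469,-446)); find(im,m,"blue",(608,-342)); find(im,m,"blue",(594,335)); find(im,m,"orange",(459,291)); find(im,m,"blue",(611,-51),.016);find(im,m,"orange",(600,116),.016)
E
python3 -m jog '[[88,80,130,-49,0.29],[88,80,130,-49,0.29],[88,80,130,-49,0.29],[88,80,130,-49,0.29],[88,80,130,-49,0.29],[88,80,130,-49,0.29],[88,80,130,-49,0.29],[88,80,130,-49,0.29]]'
python3 - <<'E'
from h import *
import pickle
m=camera_model("wrist"); im=capture("wrist"); pickle.dump((m,im),open("w2.pkl","wb"))
find(im,m,"orange",(600,116),.016); go(600,116,18,79.4)
cv2.imwrite("pics/w2.png",cv2.resize(im[:,:,::-1],(800,500)))
E
```

```text
blue [ 470.  -448.3] yaw 7.8 1-IoU 0.102
blue [ 610.6 -345.5] yaw 16.3 1-IoU 0.079
blue [597.7 340.8] yaw 32.9 1-IoU 0.101
orange [459.8 294.6] yaw 2.5 1-IoU 0.084
blue [614.8 -52.2] yaw 13.1 1-IoU 0.082
orange [602.4 118.4] yaw 80.0 1-IoU 0.084
time_s: 3.0
ee_pos: [0.6016, 0.1142, 0.173]
ee_rot: [-90.2, -0.0, 79.3]
force: [0.1, -0.9, -0.2]
gripper_width: 0.0881
orange [602.9 116.6] yaw 79.4 1-IoU 0.091
row dx 1.4 dy 154.7 dz 1.6 turn -0.002 q6 -79.6
```

View pics/w2.png

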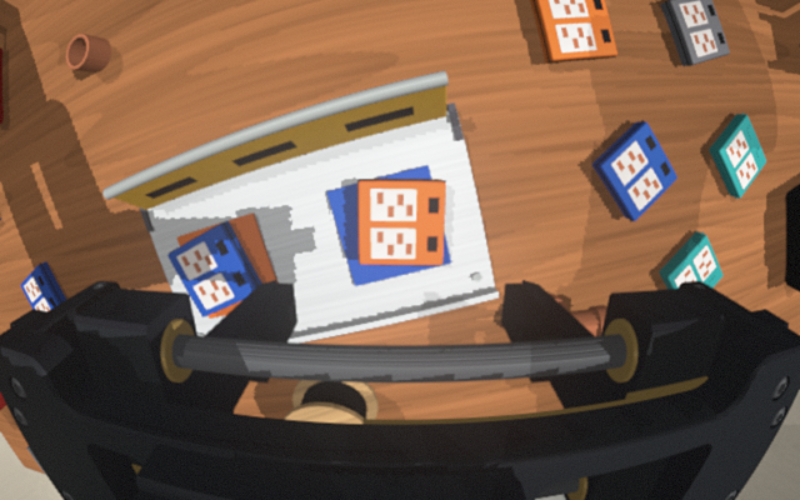

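```bash
python3 - <<'E'
from h import *
import pickle
m,im=pickle.load(open("w2.pkl","rb"))
C=lambda p:(np.array(p)+.5)/1.25-.5
fitcase(C([(360,181),(446,181),(446,265),(358,264)]),.034,m,1)
h=.042; fitpts(C([(327,189),(354,284),(430,166)]),[(-h,.075-h),(h,.075-h),(-h,.075+h)],.016,m,1,[.6,.03,.1])
fitcase(C([(635,122),(677,177),(634,220),(594,166)]),.018,m,1)
go(420,40,180,90)
E
python3 -m jog '[[88,0,50,0,0],[88,0,100,0,0],[88,0,130,0,0],[88,0,152,0,0],[88,0,152,0,0],[66,0,152,0,0],[62,0,152,0,0],[60,0,152,0,0],[60,0,152,0,0],[60,0,152,0,0],[60,0,152,0,0]]' 25
```

```text
xy mm [601.  116.8] yaw 78.94 rms px 1.0
xy mm [609.2  31. ] yaw 2.16 rms px 0.55
xy mm [594.3 330.4] yaw 124.9 rms px 2.14
row dx -106.7 dy -7.3 dz 164.4 turn -0.187 q6 -79.6
time_s: 4.15
ee_pos: [0.6009, 0.115, 0.0194]
ee_rot: [-90.0, -0.0, 79.4]
force: [-1.2, -1.6, 5.7]
gripper_width: 0.0655
```

```bash
python3 -m jog '[[60,0,-50,0,0],[60,0,-100,0,0],[60,0,-110,0,0],[60,-30,-110,45,-0.187],[60,-60,-110,90,-0.187],[60,-90,-110,140,-0.187],[60,-107,-110,164,-0.187],[60,-107,-80,164,-0.187],[60,-107,-40,164,-0.187],[60,-107,-10,164,-0.187],[60,-107,5,164,-0.187],[60,-107,13,164,-0.187],[60,-107,15,164,-0.187],[60,-107,15,164,-0.187]]' 25
python3 - <<'E'
from h import *
go(420,40,4,90)
E
```

```text
time_s: 5.55
ee_pos: [0.4193, 0.0404, 0.0037]
ee_rot: [-89.9, -0.0, 90.1]
force: [0.3, -0.7, -1.2]
gripper_width: 0.0654
row dx -0.4 dy -0.3 dz -0.7 turn 0.001 q6 -100.8
```

```bash
python3 -m jog '[[88,0,0,0,0],[88,0,0,0,0],[88,0,0,0,0],[88,0,-40,0,0],[88,0,-90,0,0],[88,0,-140,0,0],[88,-45,-150,-50,-0.12],[88,-91,-150,-100,-0.24],[88,-91,-150,-150,-0.24],[88,-91,-150,-192,-0.24],[88,-91,-150,-192,-0.24],[88,-91,-150,-192,-0.24]]' 25
python3 - <<'E'
from h import *
import pickle
m=camera_model("wrist"); im=capture("wrist"); pickle.dump((m,im),open("w3.pkl","wb"))
find(im,m,"blue",(611,-51),.016); find(im,m,"orange",(418,40)); go(611,-51,18,103.8)
cv2.imwrite("pics/w3.png",cv2.resize(im[:,:,::-1],(800,500)))
E
```

```text
time_s: 6.75
ee_pos: [0.6139, -0.0514, 0.1535]
ee_rot: [-90.1, 0.0, 103.8]
force: [0.5, 0.5, -0.2]
gripper_width: 0.0882
blue [613.9 -52. ] yaw 14.3 1-IoU 0.06
orange [418.5  41.9] yaw 89.8 1-IoU 0.221
row dx -0.1 dy 135.1 dz 0.9 turn 0.000 q6 -119.6
```

View pics/w3.png

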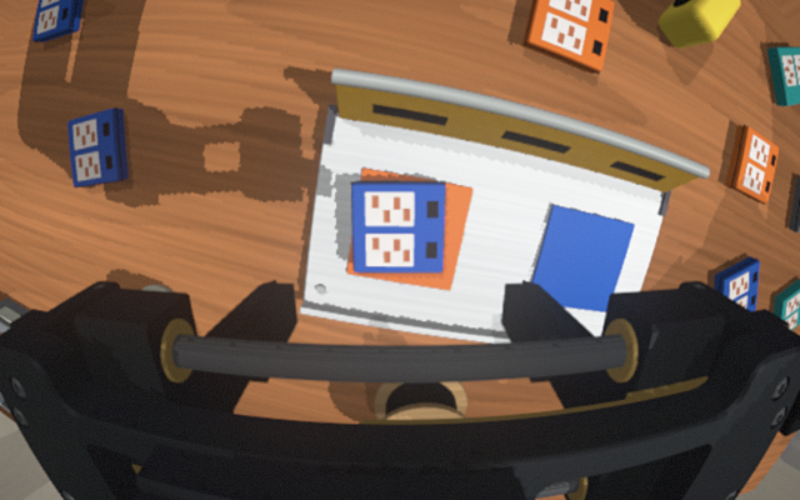

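```bash
python3 - <<'E'
from h import *
import pickle
m,im=pickle.load(open("w3.pkl","rb"))
C=lambda p:(np.array(p)+.5)/1.25-.5
fitcase(C([(353,182),(446,182),(442,273),(353,272)]),.034,m,1)
h=.042; p=C([(550,205),(634,225),(362,168),(472,187),(452,290),(347,272)])
loc=[(-h,.075-h),(-h,.075+h),(-h,-.075-h),(-h,-.075+h),(h,-.075+h),(h,-.075-h)]
fitpts(p,loc,.016,m,1,[.6,.03,.1]);fitpts(p[2:],loc[2:],.016,m,1,[.6,.03,.1])
E
```

```text
xy mm [611.4 -52.9] yaw 103.09 rms px 0.65
xy mm [611.5  30.3] yaw 3.72 rms px 1.1
xy mm [610.2  30.7] yaw 4.4 rms px 0.76
```

```bash
python3 -m jog '[[88,0,50,2,0],[88,0,100,2,0],[88,0,120,2,0],[88,0,133,2,0],[88,0,133,2,0],[66,0,133,2,0],[60,0,133,2,0],[60,0,133,2,0],[60,0,133,2,0],[60,0,133,2,0],[60,0,133,2,0]]' 25
python3 - <<'E'
from h import *
go(606.2,105.1,20,93.7)
E
```

```text
time_s: 7.9
ee_pos: [0.611, -0.0514, 0.0226]
ee_rot: [-90.1, 0.1, 103.8]
force: [-2.6, 0.3, 6.8]
gripper_width: 0.0657
row dx 153.1 dy 2.6 dz -32.7 turn 0.177 q6 -119.7
```

```bash
python3 -m jog '[[60,0,-40,0,0],[60,0,-60,0,0],[60,40,-60,-10,0.1],[60,90,-60,-20,0.177],[60,130,-60,-33,0.177],[60,153,-60,-33,0.177],[60,153,-60,-33,0.177],[60,153,-30,-33,0.177],[60,153,-8,-33,0.177],[60,153,-2,-33,0.177],[60,153,0,-33,0.177],[60,153,0,-33,0.177]]' 25
python3 - <<'E'
from h import *
go(606.2,105.1,20,93.7)
E
```

```text
time_s: 9.1
ee_pos: [0.6051, 0.1045, 0.0221]
ee_rot: [-89.9, 0.0, 93.6]
force: [-4.3, 0.9, 5.3]
gripper_width: 0.0656
row dx 0.6 dy 2.1 dz -1.1 turn -0.001 q6 -94.9
```

```bash
python3 -m jog '[[88,0,0,0,0],[88,0,0,0,0],[88,0,0,0,0],[88,0,-40,0,0],[88,0,-90,0,0],[88,0,-135,0,0],[88,-20,-135,50,0.06],[88,-40,-135,100,0.06],[88,-52,-135,150,0.06],[88,-52,-135,190,0.06],[88,-52,-135,190,0.06],[88,-52,-135,190,0.06],[88,-52,-135,190,0.06]]' 25
python3 - <<'E'
from h import *
import pickle
m=camera_model("wrist"); im=capture("wrist"); pickle.dump((m,im),open("w4.pkl","wb"))
find(im,m,"orange",(419,40)); find(im,m,"blue",(594,334)); find(im,m,"orange",(459,291)); go(419,40,5,90)
E
```

```text
time_s: 10.4
ee_pos: [0.4206, 0.041, 0.1567]
ee_rot: [-90.2, 0.0, 90.2]
force: [-0.7, -0.0, -0.0]
gripper_width: 0.0883
orange [389.6  39.1] yaw 5.7 1-IoU 0.676
blue (594, 334) nothing
orange [442.8 258.4] yaw 62.9 1-IoU 0.558
row dx -1.1 dy 151.5 dz 1.7 turn 0.004 q6 -100.8
```

```bash
python3 - <<'E'
from h import *
import pickle
m,im=pickle.load(open("w4.pkl","rb"))
cv2.imwrite("pics/w4.png",cv2.resize(im[:,:,::-1],(800,500)))
E
```

```text
(no output)
```

View pics/w4.png

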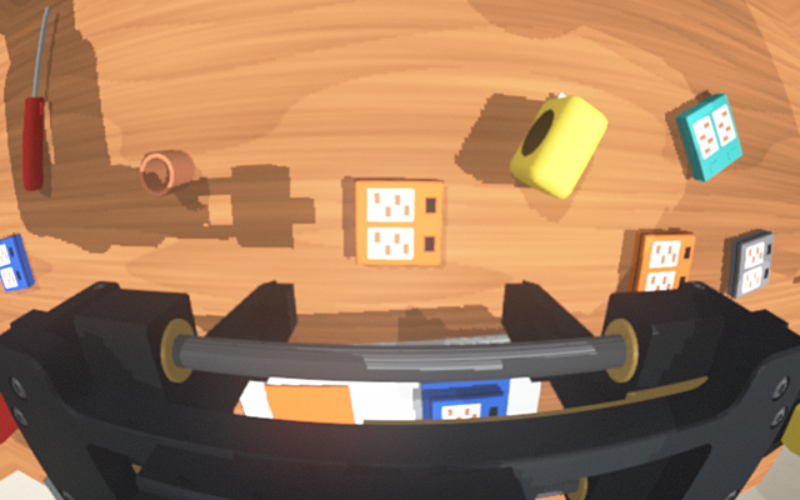

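The orange case lies at (400,222), as placed, and the wood glare fooled the orange mask. I'll pick the case up and take it to the orange mat.

```bash
python3 - <<'E'
from h import *
import pickle
m,im=pickle.load(open("w4.pkl","rb"))
C=lambda p:(np.array(p)+.5)/1.25-.5
fitcase(C([(357,180),(444,180),(442,266),(356,265)]),.018,m,1)
E
python3 -m jog '[[88,-1,50,2,0],[88,-1,100,2,0],[88,-1,135,2,0],[88,-1,151,2,0],[88,-1,151,2,0],[66,-1,151,2,0],[60,-1,151,2,0],[60,-1,151,2,0],[60,-1,151,2,0],[60,-1,151,2,0],[60,-1,151,2,0]]' 25
python3 - <<'E'
from h import *
go(615.8,-44.5,21,93.7)
E
```

```text
xy mm [419.3  41.2] yaw 89.67 rms px 0.65
time_s: 11.55
ee_pos: [0.4178, 0.0402, 0.0054]
ee_rot: [-90.1, 0.0, 90.2]
force: [0.6, 0.9, 5.0]
gripper_width: 0.0655
row dx -85.6 dy -15.6 dz -197.6 turn -0.060 q6 -101.0
```

```bash
python3 -m jog '[[60,0,-50,0,0],[60,0,-100,0,0],[60,0,-130,0,0],[60,-25,-130,-50,0],[60,-50,-130,-100,-0.06],[60,-80,-130,-150,-0.06],[60,-86,-130,-196,-0.06],[60,-86,-130,-196,-0.06],[60,-86,-80,-196,-0.06],[60,-86,-40,-196,-0.06],[60,-86,-22,-196,-0.06],[60,-86,-16,-196,-0.06],[60,-86,-16,-196,-0.06]]' 25
python3 - <<'E'
from h import *
go(614.5,-44.5,21,93.7)
E
```

```text
time_s: 12.85
ee_pos: [0.612, -0.0445, 0.0199]
ee_rot: [-89.8, -0.1, 93.7]
force: [-0.6, 0.4, -1.7]
gripper_width: 0.0658
row dx -0.2 dy -1.1 dz -2.5 turn -0.000 q6 -108.9
```

```bash
python3 -m jog '[[60,0,-2,0,0],[60,0,-2,-2.5,0],[60,0,0,-2.5,0],[60,0,0,-2.5,0],[88,0,0,-2.5,0],[88,0,0,-2.5,0],[88,0,0,-2.5,0],[88,0,-50,-2.5,0],[88,0,-100,-2.5,0],[88,0,-135,0,0],[88,50,-135,20,0],[88,100,-135,40,0],[88,150,-135,60,0],[88,200,-135,80,0.03],[88,250,-135,100,0.03],[88,300,-135,131,0.03],[88,345,-135,131,0.03],[88,345,-135,131,0.03],[88,345,-135,131,0.03],[88,345,-135,131,0.03]]' 25
python3 - <<'E'
from h import *
import pickle
m=camera_model("wrist"); im=capture("wrist"); pickle.dump((m,im),open("w5.pkl","wb"))
find(im,m,"blue",(594,334)); find(im,m,"orange",(459,291))
cv2.imwrite("pics/w5.png",cv2.resize(im[:,:,::-1],(800,500)))
E
```

```text
time_s: 14.85
ee_pos: [0.4604, 0.291, 0.1558]
ee_rot: [-90.0, 0.0, 92.0]
force: [0.3, -1.4, -0.6]
gripper_width: 0.0882
blue [596.2 337.5] yaw 30.2 1-IoU 0.538
orange [430.8 294.2] yaw 82.8 1-IoU 0.656
```

View pics/w5.png

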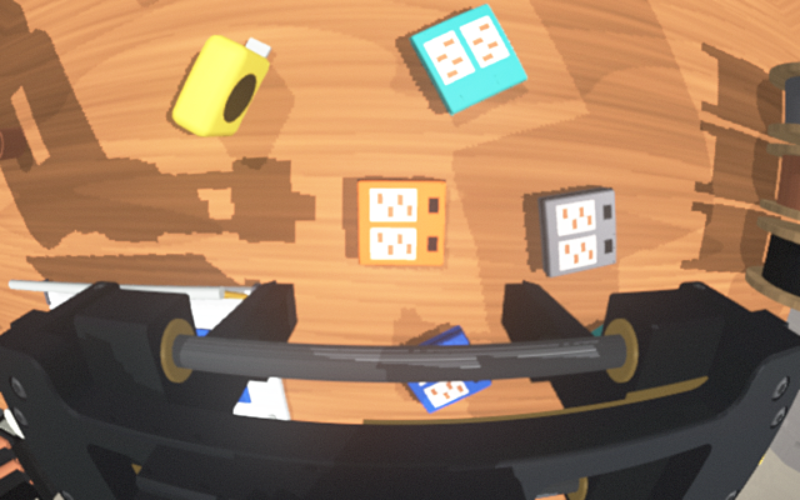

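```bash
python3 - <<'E'
from h import *
import pickle
m,im=pickle.load(open("w5.pkl","rb"))
C=lambda p:(np.array(p)+.5)/1.25-.5
fitcase(C([(359,181),(447,181),(446,267),(359,265)]),.018,m,1)
E
python3 -m jog '[[88,0,50,0,0],[88,0,100,0,0],[88,0,135,0,0],[88,0,151,0,0],[88,0,151,0,0],[66,0,151,0,0],[60,0,151,0,0],[60,0,151,0,0],[60,0,151,0,0],[60,0,151,0,0],[60,0,151,0,0]]' 25
python3 - <<'E'
from h import *
go(615.8,-44.5,38,93.7)
E
```

```text
xy mm [459.  293.4] yaw 91.72 rms px 0.64
time_s: 16.0
ee_pos: [0.461, 0.291, 0.0053]
ee_rot: [-90.1, 0.0, 92.0]
force: [0.3, -3.1, 4.2]
gripper_width: 0.0655
row dx -340.6 dy -32.7 dz -143.2 turn -0.030 q6 -72.2
```

```bash
python3 -m jog '[[60,0,-50,0,0],[60,0,-100,0,0],[60,0,-140,0,0],[60,-50,-140,-20,0],[60,-100,-140,-40,0],[60,-150,-140,-60,0],[60,-200,-140,-80,-0.03],[60,-250,-140,-100,-0.03],[60,-300,-140,-120,-0.03],[60,-341,-140,-145,-0.03],[60,-341,-140,-145,-0.03],[60,-341,-140,-145,-0.03]]' 25
python3 - <<'E'
from h import *
import pickle
m=camera_model("wrist"); im=capture("wrist"); pickle.dump((m,im),open("w6.pkl","wb"))
go(617.8,-44.5,38,93.7)
cv2.imwrite("pics/w6.png",cv2.resize(im[:,:,::-1],(800,500)))
E
```

```text
time_s: 17.2
ee_pos: [0.6179, -0.0478, 0.1443]
ee_rot: [-90.0, 0.0, 93.5]
force: [-0.3, 0.4, -1.5]
gripper_width: 0.0658
row dx 1.2 dy 106.0 dz -1.0 turn -0.003 q6 -108.8
```

View pics/w6.png

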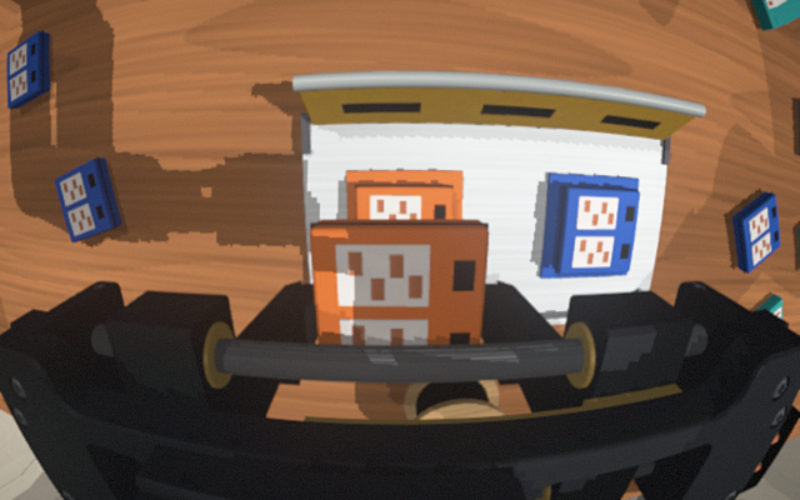

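```bash
cat >> h.py <<'E'
W=np.array([(-28,-25.4),(-28,9.5),(28,9.5),(28,-25.4)])/1e3
E
python3 - <<'E'
from h import *
import pickle
C=lambda p:(np.array(p)+.5)/1.25-.5
m,im=pickle.load(open("w4.pkl","rb"))
print("calib (419.3,41.2)"); fitpts(C([(367,187),(413,187),(413,261),(367,261)]),W,.018,m,1,[.42,.04,0])
m,im=pickle.load(open("w6.pkl","rb"))
print("blue in bay"); fitpts(C([(580,195),(618,196),(613,269),(574,266)]),W,.034,m,1,[.6,.1,0])
h=.042; print("carrier"); fitpts(C([(347,170),(463,171),(549,173),(639,176),(540,275)]),[(-h,-.075-h),(-h,-.075+h),(-h,.075-h),(-h,.075+h),(h,.075-h)],.016,m,1,[.6,.03,.1])
E
python3 -m jog '[[60,1,40,-1,0],[60,1,80,-1,0],[60,1,100,-1,0],[60,1,105,-1,0],[60,1,106,-1,0],[60,1,106,-1,0]]' 25
```

```text
calib (419.3,41.2)
xy mm [420.1  41.7] yaw 0.07 rms px 0.67
blue in bay
xy mm [605.3 107.8] yaw 4.82 rms px 1.18
carrier
xy mm [610.7  30.8] yaw 4.13 rms px 1.03
time_s: 17.85
ee_pos: [0.6173, -0.042, 0.0387]
ee_rot: [-90.0, -0.0, 93.8]
force: [0.0, 0.6, -0.4]
gripper_width: 0.0656
```

```bash
python3 -m jog '[[60,0,0,0,0],[60,0,0,0,0],[60,0,0,0,0],[60,0,0,0,0]]' 25;  python3 -m jog '[[60,0,0,0,0],[60,0,0,0,0]]' 25
```

```text
time_s: 18.25
ee_pos: [0.618, -0.0437, 0.0388]
ee_rot: [-90.0, 0.0, 93.7]
force: [0.1, -0.1, -1.0]
gripper_width: 0.0657
time_s: 18.45
ee_pos: [0.618, -0.0438, 0.0387]
ee_rot: [-90.0, 0.0, 93.7]
force: [-0.4, 0.7, -1.1]
gripper_width: 0.0657
```

```bash
python3 -m jog '[[88,0,0,0,0],[88,0,0,0,0],[88,0,0,0,0],[88,0,-50,0,0],[88,0,-100,0,0],[88,50,-117,0,-0.1],[88,100,-117,0,-0.2],[88,150,-117,0,-0.3],[88,200,-117,0,-0.4],[88,250,-117,0,-0.5],[88,300,-117,0,-0.5],[88,350,-117,0,-0.5],[88,377,-117,0,-0.5],[88,377,-117,0,-0.5],[88,377,-117,0,-0.5],[88,377,-117,0,-0.5],[88,377,-117,0,-0.5],[88,377,-117,0,-0.5]]' 25
python3 - <<'E'
from h import *
import pickle
m=camera_model("wrist"); im=capture("wrist"); pickle.dump((m,im),open("w7.pkl","wb"))
find(im,m,"blue",(594,334)); go(594,334,5,122)
E
```

```text
time_s: 20.25
ee_pos: [0.5943, 0.3311, 0.1558]
ee_rot: [-90.0, 0.0, 122.2]
force: [0.4, 0.3, -0.3]
gripper_width: 0.0879
blue [596.7 337.7] yaw 30.8 1-IoU 0.049
row dx 2.4 dy 150.8 dz -1.2 turn 0.004 q6 -103.1
```

```bash
python3 -m jog '[[88,4,50,-2,0.02],[88,4,100,-2,0.02],[88,4,135,-2,0.02],[88,4,151,-2,0.02],[88,4,151,-2,0.02],[66,4,151,-2,0.02],[60,4,151,-2,0.02],[60,4,151,-2,0.02],[60,4,151,-2,0.02],[60,4,151,-2,0.02],[60,4,151,-2,0.02]]' 25
python3 - <<'E'
from h import *
go(606,105.2,39,93.7)
E
```

```text
time_s: 21.4
ee_pos: [0.5943, 0.3371, 0.006]
ee_rot: [-90.1, 0.0, 121.2]
force: [-0.4, -0.7, 5.5]
gripper_width: 0.0658
row dx -204.4 dy -33.0 dz 110.0 turn 0.480 q6 -101.5
```

```bash
python3 -m jog '[[60,0,-50,0,0],[60,0,-90,0,0],[60,-40,-110,22,0.1],[60,-80,-110,44,0.2],[60,-120,-110,66,0.3],[60,-160,-110,88,0.4],[60,-204,-110,110,0.48],[60,-204,-110,110,0.48],[60,-204,-110,110,0.48],[60,-204,-110,110,0.48],[60,-204,-70,110,0.48],[60,-204,-45,110,0.48],[60,-204,-36,110,0.48],[60,-204,-34,110,0.48],[60,-204,-34,110,0.48],[60,-204,-34,110,0.48],[60,-204,-34,110,0.48]]' 25
python3 - <<'E'
from h import *
go(606,105.2,39,93.7)
E
```

```text
time_s: 23.1
ee_pos: [0.6051, 0.1062, 0.0391]
ee_rot: [-90.0, 0.0, 93.7]
force: [-0.5, 0.3, -1.4]
gripper_width: 0.0658
row dx -1.0 dy 0.1 dz -0.8 turn 0.001 q6 -94.9
```

```bash
python3 -m jog '[[88,0,0,0,0],[88,0,0,0,0],[88,0,0,0,0],[88,0,-50,0,0],[88,0,-100,0,0],[88,-50,-117,0,0],[88,-100,-117,5,-0.1],[88,-150,-117,10,-0.2],[88,-200,-117,15,-0.2],[88,-250,-117,26,-0.2],[88,-300,-117,26,-0.2],[88,-350,-117,26,-0.2],[88,-400,-117,26,-0.2],[88,-447,-117,26,-0.2],[88,-447,-117,26,-0.2],[88,-447,-117,26,-0.2],[88,-447,-117,26,-0.2],[88,-447,-117,26,-0.2],[88,-447,-117,26,-0.2]]' 25
python3 - <<'E'
from h import *
import pickle
m=camera_model("wrist"); im=capture("wrist"); pickle.dump((m,im),open("w8.pkl","wb"))
find(im,m,"blue",(608,-342)); find(im,m,"blue",(469,-447)); go(608,-342,5,105)
E
```

```text
time_s: 25.0
ee_pos: [0.608, -0.3406, 0.156]
ee_rot: [-90.0, -0.0, 105.3]
force: [-0.3, -0.6, -0.5]
gripper_width: 0.0882
blue [ 609.4 -343.6] yaw 15.7 1-IoU 0.058
blue [ 488.9 -444.8] yaw 9.9 1-IoU 0.272
row dx -1.1 dy 151.0 dz 0.3 turn 0.004 q6 -144.3
```

```bash
python3 -m jog '[[88,-2,50,1,0],[88,-2,100,1,0],[88,-2,135,1,0],[88,-2,151,1,0],[88,-2,151,1,0],[66,-2,151,1,0],[60,-2,151,1,0],[60,-2,151,1,0],[60,-2,151,1,0],[60,-2,151,1,0],[60,-2,151,1,0]]' 25
python3 - <<'E'
from h import *
go(606,105.2,57,93.7)
E
```

```text
time_s: 26.15
ee_pos: [0.6078, -0.3449, 0.006]
ee_rot: [-90.1, 0.1, 105.1]
force: [0.1, 0.5, 5.4]
gripper_width: 0.0662
row dx 434.9 dy -51.0 dz -115.8 turn 0.200 q6 -144.4
```

```bash
python3 -m jog '[[60,0,-50,0,0],[60,0,-100,0,0],[60,0,-130,0,0],[60,48,-130,-13,0],[60,96,-130,-26,0],[60,144,-130,-39,0],[60,192,-130,-52,0.1],[60,240,-130,-64,0.2],[60,288,-130,-77,0.2],[60,336,-130,-90,0.2],[60,384,-130,-103,0.2],[60,435,-130,-116,0.2],[60,435,-130,-116,0.2],[60,435,-130,-116,0.2],[60,435,-130,-116,0.2],[60,435,-130,-116,0.2]]' 25
python3 - <<'E'
from h import *
import pickle
m=camera_model("wrist"); im=capture("wrist"); pickle.dump((m,im),open("w9.pkl","wb"))
go(606,105.2,57,93.7)
E
```

```text
time_s: 27.75
ee_pos: [0.6057, 0.104, 0.1346]
ee_rot: [-90.0, 0.0, 93.6]
force: [-0.4, -0.6, -1.3]
gripper_width: 0.0656
row dx 1.2 dy 77.6 dz -0.4 turn -0.003 q6 -94.8
```

```bash
python3 -m jog '[[60,1,40,0,0],[60,1,65,0,0],[60,1,74,0,0],[60,1,78,0,0],[60,1,78,0,0],[60,1,78,0,0],[60,1,78,0,0]]' 25
python3 - <<'E'
from h import *
go(606,105.2,57,93.7)
E
```

```text
time_s: 28.5
ee_pos: [0.6063, 0.1061, 0.0576]
ee_rot: [-90.1, 0.0, 93.6]
force: [0.1, -1.2, 0.1]
gripper_width: 0.0662
row dx -0.9 dy 0.6 dz 0.4 turn -0.001 q6 -94.7
```

```bash
python3 -m jog '[[88,0,0,0,0],[88,0,0,0,0],[88,0,0,0,0],[88,0,-50,0,0],[88,0,-98,0,0],[88,-45,-98,10,0],[88,-90,-98,25,0],[88,-135,-98,40,0],[88,-180,-98,55,-0.1],[88,-225,-98,70,-0.1],[88,-270,-98,85,-0.1],[88,-315,-98,100,-0.1],[88,-360,-98,115,-0.1],[88,-405,-98,130,-0.1],[88,-450,-98,145,-0.1],[88,-495,-98,160,-0.1],[88,-543,-98,171,-0.1],[88,-543,-98,171,-0.1],[88,-543,-98,171,-0.1],[88,-543,-98,171,-0.1]]' 25
python3 - <<'E'
from h import *
import pickle
m=camera_model("wrist"); im=capture("wrist"); pickle.dump((m,im),open("w10.pkl","wb"))
find(im,m,"blue",(469,-447),R=90); go(469,-447,5,99.5)
cv2.imwrite("pics/w10.png",cv2.resize(im[:,:,::-1],(800,500)))
E
```

```text
time_s: 30.5
ee_pos: [0.4698, -0.4448, 0.1543]
ee_rot: [-90.0, -0.1, 99.5]
force: [-0.4, -0.0, 0.5]
gripper_width: 0.0881
blue [ 469.2 -447.4] yaw 9.3 1-IoU 0.06
row dx -2.3 dy 149.5 dz 1.5 turn -0.000 q6 -153.4
```

View pics/w10.png

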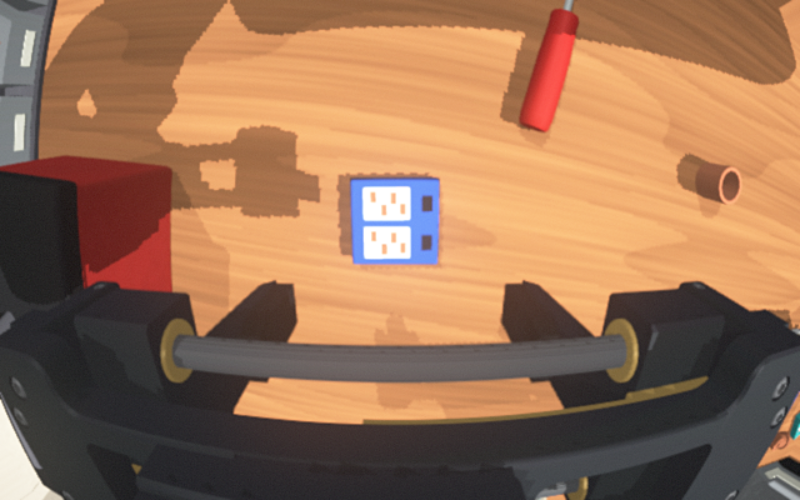

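Blue A lies at (396,222) with clear space round it; the toolbox on the left is out of the way.

```bash
python3 -m jog '[[88,-2,50,2,0],[88,-2,100,2,0],[88,-2,135,2,0],[88,-2,149,2,0],[88,-2,149,2,0],[66,-2,149,2,0],[60,-2,149,2,0],[60,-2,149,2,0],[60,-2,149,2,0],[60,-2,149,2,0],[60,-2,149,2,0]]' 25
python3 - <<'E'
from h import *
go(606,105.2,75,93.7)
E
```

```text
time_s: 31.65
ee_pos: [0.4689, -0.4494, 0.0079]
ee_rot: [-90.1, 0.1, 99.4]
force: [-1.1, 3.6, 7.7]
gripper_width: 0.0658
row dx 524.8 dy -67.1 dz -225.9 turn 0.100 q6 -153.7
```

```bash
python3 -m jog '[[60,0,-50,0,0],[60,0,-100,0,0],[60,0,-140,0,0],[60,45,-140,-19,0],[60,90,-140,-38,0],[60,135,-140,-57,0],[60,180,-140,-76,0.1],[60,225,-140,-96,0.1],[60,270,-140,-115,0.1],[60,315,-140,-135,0.1],[60,360,-140,-155,0.1],[60,405,-140,-174,0.1],[60,450,-140,-194,0.1],[60,495,-140,-213,0.1],[60,525,-140,-226,0.1],[60,525,-140,-226,0.1],[60,525,-140,-226,0.1],[60,525,-140,-226,0.1],[60,525,-140,-226,0.1]]' 25
python3 - <<'E'
from h import *
import pickle
m=camera_model("wrist"); im=capture("wrist"); pickle.dump((m,im),open("w11.pkl","wb"))
go(606,105.2,75,93.7)
cv2.imwrite("pics/w11.png",cv2.resize(im[:,:,::-1],(800,500)))
E
```

```text
time_s: 33.55
ee_pos: [0.605, 0.105, 0.1458]
ee_rot: [-90.0, 0.0, 93.6]
force: [-0.5, -0.3, -0.9]
gripper_width: 0.0661
row dx 0.1 dy 70.8 dz -0.9 turn -0.002 q6 -94.8
```

View pics/w11.png

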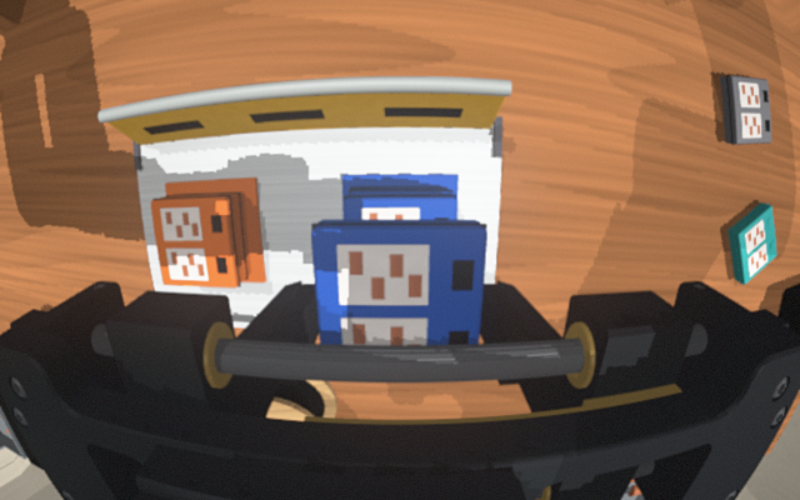

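```bash
python3 -m jog '[[60,0,40,-1,0],[60,0,58,-1,0],[60,0,66,-1,0],[60,0,70,-1,0],[60,0,70.5,-1,0],[60,0,70.5,-1,0],[60,0,70.5,-1,0]]' 25
python3 - <<'E'
from h import *
go(606,105.2,75,93.7)
E
```

```text
time_s: 34.3
ee_pos: [0.6069, 0.1057, 0.0775]
ee_rot: [-90.1, 0.0, 93.6]
force: [-4.2, 0.2, 7.3]
gripper_width: 0.0658
row dx -0.5 dy 2.5 dz 0.9 turn -0.001 q6 -94.8
```

```bash
python3 -m jog '[[88,0,0,0,0],[88,0,0,0,0],[88,0,0,0,0],[88,0,-50,0,0],[88,0,-100,0,0],[88,-37,-140,26,0],[88,-73,-175,52,0],[88,-73,-175,52,0],[88,-73,-175,52,0],[88,-73,-175,52,0],[88,-73,-175,52,0],[88,-73,-175,52,0]]' 25
python3 - <<'E'
from h import *
import pickle
m=camera_model("wrist"); im=capture("wrist"); pickle.dump((m,im),open("w12.pkl","wb"))
c=proj([[.607,.03,.05]],m,1)[0].astype(int); print(c); x,y=c-[130,90]; y=max(y,0)
print(x,y); cv2.imwrite("pics/w12.png",cv2.resize(im[y:y+180,x:x+260],None,fx=3,fy=3,interpolation=cv2.INTER_CUBIC)[:,:,::-1])
E
```

```text
time_s: 35.5
ee_pos: [0.5586, 0.0313, 0.2484]
ee_rot: [-89.8, -0.1, 93.7]
force: [-0.6, -0.4, 0.3]
gripper_width: 0.0879
[315 209]
185 119
```

View pics/w12.png

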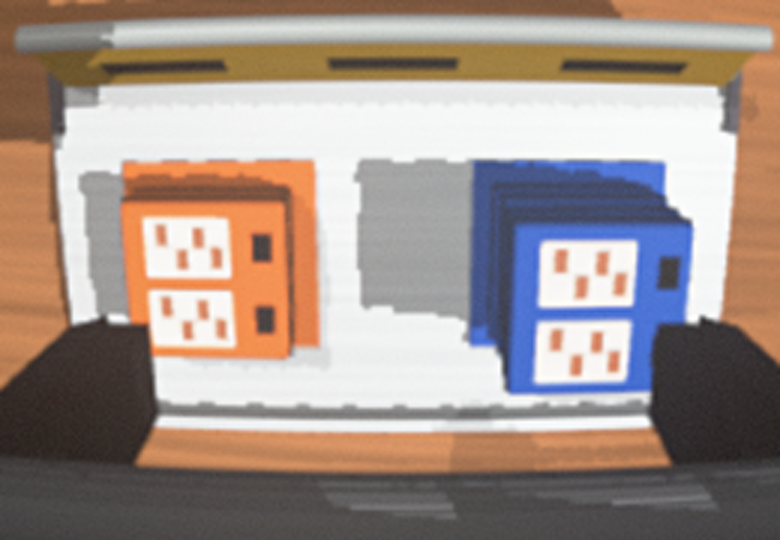

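```bash
python3 - <<'E'
from h import *
import pickle
C=lambda p:(np.array(p)+.5)/3-.5+[185,119]
m,im=pickle.load(open("w12.pkl","rb")); h=.042
print("carrier"); c=fitpts(C([(123,160),(315,160),(319,345),(473,160),(665,162),(468,345)]),[(-h,-.075-h),(-h,-.075+h),(h,-.075+h),(-h,.075-h),(-h,.075+h),(h,.075-h)],.016,m,1,[.6,.03,.1])
L=.033
res=[fitpts(C([(122,202),(289,203),(291,358)]),[(-L,-L),(-L,L),(L,L)],.052,m,1,[.6,-.04,0]),
 fitpts(C([(142,217),(229,217),(235,346),(153,346)]),W,.052,m,1,[.6,-.04,0]),
 fitpts(C([(515,222),(690,224),(508,392)]),[(-L,-L),(-L,L),(L,-L)],.088,m,1,[.6,.1,0]),
 fitpts(C([(540,240),(635,240),(629,383),(535,383)]),W,.088,m,1,[.6,.1,0])]
R=np.array([[np.cos(c[2]),-np.sin(c[2])],[np.sin(c[2]),np.cos(c[2])]])
for r in res: print("in carrier mm",((r[:2]-c[:2])@R*1e3).round(1),"yaw",np.degrees(r[2]-c[2]).round(1))
E
```

```text
carrier
xy mm [610.9  30.4] yaw 3.6 rms px 0.38
xy mm [615.6 -42.8] yaw 3.23 rms px 0.48
xy mm [616.2 -42.4] yaw 3.57 rms px 0.5
xy mm [604.1 104.7] yaw 3.76 rms px 1.06
xy mm [604.9 107.5] yaw 4.84 rms px 0.55
in carrier mm [  0.1 -73.4] yaw -0.4
in carrier mm [  0.7 -73. ] yaw -0.0
in carrier mm [-2.2 74.6] yaw 0.2
in carrier mm [-1.2 77.3] yaw 1.2
```

Both piles are within about 2.5 mm and 1° of their mats, so next is the gate angle.

```bash
python3 - <<'E'
from h import *
import pickle
m,im=pickle.load(open("w12.pkl","rb")); px=(np.array([395,36])+.5)/3-.5+[185,119]
a=np.radians(3.6); f=lambda x,y,z:[.611+np.cos(a)*x-np.sin(a)*y,.0304+np.sin(a)*x+np.cos(a)*y,z]
for t in np.arange(0,1.01,.05):
    q=proj([f(-.076-.055*np.sin(t),0,.014+.055*np.cos(t))],m,1)[0]
    if abs(q[1]-px[1])<4: print(t.round(2),q-px,np.array(f(-.076-.055*np.sin(t),0,.014+.055*np.cos(t))).round(4))
for x in (-.17,-.076): p=np.array(f(x,0,0))*1e3; print(p.round(1)); go(p[0],p[1],50,93.6)
E
```

```text
0.35 [-0.84275385  1.76596016] [0.5163 0.0244 0.0657]
0.4 [-0.82709872 -0.69559104] [0.5138 0.0243 0.0647]
0.45 [-0.81020746 -3.10187302] [0.5113 0.0241 0.0635]
[441.3  19.7   0. ]
row dx -3.8 dy 198.6 dz 117.8 turn 0.002 q6 -102.7
[535.1  25.6   0. ]
row dx -4.0 dy 198.6 dz 23.8 turn 0.002 q6 -102.7
```

```bash
python3 -m jog '[[0,-4,0,45,0],[0,-4,0,90,0],[0,-4,40,118,0],[0,-4,90,118,0],[0,-4,140,118,0],[0,-4,180,118,0],[0,-4,196,118,0],[0,-4,196,118,0],[0,-4,196,110,0],[0,-4,196,100,0],[0,-4,196,92,0],[0,-4,196,84,0],[0,-4,196,76,0],[0,-4,196,70,0],[0,-4,196,65,0],[0,-4,196,60,0],[0,-4,196,55,0],[0,-4,196,50,0],[0,-4,196,47,0],[0,-4,196,45,0]]' 10
python3 -m jog '[[0,0,0,-1,0],[0,0,0,-2,0],[0,0,0,-2,0],[0,0,0,-2,0]]'
```

```text
time_s: 37.55
ee_pos: [0.5146, 0.0234, 0.0542]
ee_rot: [-90.0, 0.0, 93.7]
force: [-0.9, -0.0, 1.1]
gripper_width: 0.0009
time_s: 37.95
ee_pos: [0.5164, 0.0236, 0.0542]
ee_rot: [-90.0, 0.0, 93.7]
force: [-0.9, 0.3, -0.8]
gripper_width: 0.0005
```

Now I'll push on in small steps until the stop shows in the force.

```bash
python3 -m jog '[[0,0,0,-1,0],[0,0,0,-2,0],[0,0,0,-3,0],[0,0,0,-4,0],[0,0,0,-4,0],[0,0,0,-4,0]]'
python3 -m jog '[[0,0,0,-1,0],[0,0,0,-2,0],[0,0,0,-2,0],[0,0,0,-2,0]]'
```

```text
time_s: 38.55
ee_pos: [0.5199, 0.0238, 0.0541]
ee_rot: [-90.0, -0.0, 93.7]
force: [-4.8, -1.1, 2.7]
gripper_width: 0.0006
time_s: 38.95
ee_pos: [0.5201, 0.0239, 0.0539]
ee_rot: [-89.7, -0.0, 93.7]
force: [-11.7, -2.6, 9.2]
gripper_width: 0.0005
```

```bash
python3 -m jog '[[0,0,0,5,0],[0,0,0,20,0],[0,0,0,50,0],[0,0,-50,60,0],[0,0,-100,60,0],[0,0,-150,60,0],[0,0,-200,30,0],[0,0,-220,0,0],[0,0,-220,0,0],[0,0,-220,0,0],[0,0,-220,0,0],[0,0,-220,0,0]]'
python3 - <<'E'
from h import *
import pickle
m=camera_model("wrist"); im=capture("wrist"); pickle.dump((m,im),open("w13.pkl","wb"))
a=np.radians(3.6); f=lambda x,y,z:[.611+np.cos(a)*x-np.sin(a)*y,.0304+np.sin(a)*x+np.cos(a)*y,z]
w=cv2.resize(im[:,:,::-1],(800,500))
for t in (0,.1): print(t,(proj([f(-.076-.055*np.sin(t),0,.014+.055*np.cos(t))],m,1)[0]+.5)*1.25-.5)
cv2.imwrite("pics/w13.png",w)
cv2.imwrite("pics/scene_f.png",cv2.resize(capture("scene")[130:330,150:500],None,fx=2.2,fy=2.2,interpolation=cv2.INTER_CUBIC)[:,:,::-1])
E
```

```text
time_s: 40.15
ee_pos: [0.5207, 0.0241, 0.2723]
ee_rot: [-89.8, -0.0, 93.7]
force: [-0.0, 0.1, -0.6]
gripper_width: 0.0001
0 [399.82187457 225.70542107]
0.1 [399.83965784 219.85544089]
```

View pics/w13.png

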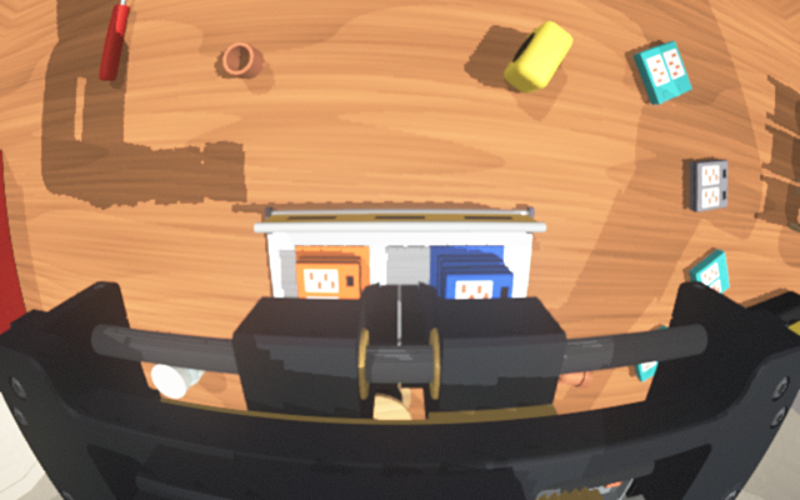

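View pics/scene_f.png

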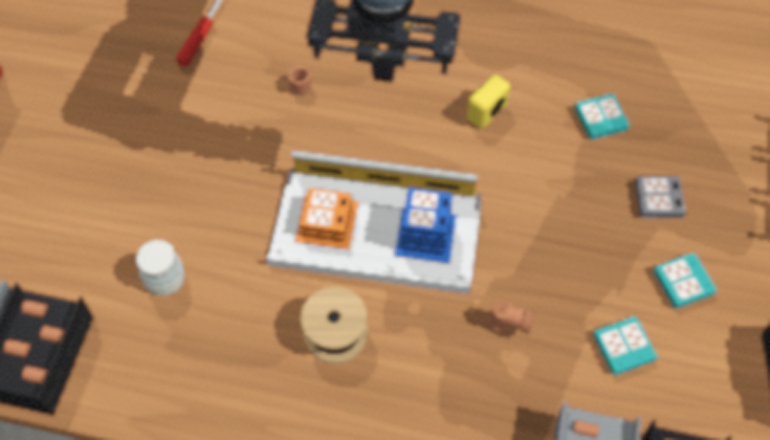

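The bar appears at (400,228), against (400,226) predicted for upright. Both piles are neat, and only grey and turquoise cases and the bystanders remain on the bench.

```bash
python3 -c "
from cell import *
print(job_done())"
```

```text
the job is handed in; nothing more can be done
None
```

I stacked all four blue cases on the blue mat and both orange cases on the orange mat, then pushed the yellow gate upright. The job was handed in at about 40 s of the 210 s allowed, and no verdict is reported.

- **Swap:** the two cases already in the carrier were in the wrong bays. I set one orange case aside on the bench for a moment to exchange them.
- **Piles:** the wrist camera put the top cases within about 2.5 mm and 1.2° of their mats. I only judged the lower cases by eye; in the pictures they look evenly stacked.
- **Gate:** it met its stop at about 12 N. The final picture shows the bar within about 2 px of where it should be when upright.
- **Bystanders:** the grey case, the turquoise look-alikes and the other things look untouched in the last scene picture.
- **Checks that disagreed:**
  - The automatic orange fit failed twice in bright glare on the wood, so I read those corners by hand.
  - The blue fit was off by 2–3 mm, which I corrected for.
  - Two readings of the top blue case's sideways position differed by 2.7 mm.

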